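# Turn a sample rack and load it into the sampler's rails

## Robot

A 7-joint arm with a two-finger parallel gripper is mounted at the origin on the work surface. World frame = base frame: x ahead of the robot, y to its left, z up, the work surface at z = 0. Lengths are in m, angles in rad, forces in N, time in s.
With the tool pointing down it reaches from about 0.425 to 0.925 m from the base axis. Payload 6.8 kg.
Tool frame: the origin (TCP) lies on the mounting face of the last link; the fingertips stand 173 mm ahead of it and the grasp point (between the pads) lies 155 mm ahead of it; z points along the fingers, y is the line along which they close (so a half turn about z gives the same grasp; the last joint's range is limited). The gripper opens to 85 mm and grips with 20 to 120 N. Pads are 22 mm wide; open, the fingers measure 114 mm over their backs; the gripper's body (76 mm by 85 mm) begins 54 mm behind the grasp point. The pads swing forward as they close: fully open they stand 13 mm farther back than shut.
Start: joints at [-1.273, 0.477, 0.022, 1.555, -0.011, 1.109, -0.083], TCP at [0.266, 0.62, 0.405] pointing down, gripper open.
Joint ranges: [-2.96, 2.96], [-0.34, 2.1], [-1.41, 1.46], [0.24, 2.44], [-1.37, 4.51], [0.17, 1.92], [-2.96, 2.96]. Speed limits (rad/s): [2.39, 2.39, 3.14, 3.14, 3.14, 3.14, 3.14].

## Interface

Orientations are given as a rotation vector (axis times angle).
In Python, from bench import r gives the robot as it stands.
- The arm moves only by the tool arm_command, never from a script. Its argument "plan" is a list of rows, each an object of numbers: "claw": the closure, from 0 (fully open) to 1 (shut); "tx", "ty", "tz": the shift along the tool's x, y, z in m; "ax", "ay", "az": the turn, a rotation vector about the tool's x, y, z in degrees. A call has exactly 10 rows; each row shifts and turns the commanded pose from where the row before left it, along the tool's axes as they then stand; what a row does not reach is not made up. A row lasts 1/12 s, in which the tool goes at most 41.7 mm and 7.16 degrees, less where a joint would pass 70% of its speed; a pose out of reach is approached as far as the arm can. A call is refused whole if a number of a shift passes 0.0417 or a number of a turn 7.16, either way. A call with a gripper value outside its range is refused whole. The fingers move at their own pace and stop on an object; "squeeze" is the grip in N (left out, the last holds). Time passes only in rows, so rows that do not move let the fingers close, or fill a call up. It gives the time, the measured TCP pose, the force, the opening and the grip force at its end, in the units of the state.
- r.get_obs(): the state, without advancing time (a new reading comes with each control period).
- r.grab_frame(name): name is "scene" or "top" or "wrist"; returns the picture (480x640x3 uint8, red, green, blue); there is no depth.
- r.camera_model(name): a dict with "fx", "fy", "cx", "cy" (pixels), "position" and "orientation" of the camera in the world; the wrist camera has in their place "tool_from_camera" (4x4, takes a point from camera to tool coordinates, whose origin is the TCP and whose axes are the flange's). Camera axes: x right, y up, looking along -z (the intrinsics and any distortion apply to the point x, -y, -z); pixel columns grow to the right and rows downward; lengths in m; the calibration is good to about 2 mm. A picture is of the moment at which its call begins: read the wrist's pose just before it. camera_model takes no time and is no camera call.
- r.hand_in(): hands the job in; it is judged then, once.
Trained networks look in the newest picture that a camera, given by its name, has taken for a name from the list of things; names that differ only in an ending like _2 or _b are one class to them, and where a whole thing is asked for, a point or a joint stands for the part that bears it (a point fixed in the world has none). Each returns a list of dicts, best first, with "confidence" (0 to 1); they miss things now and then, are a little off and sometimes report something else, mostly with a low value. They report only what shows in the picture. A call takes as long as a camera call. They do not tell look-alikes from the thing itself.
- r.boxes_of(target, camera): "location" ([x, y, z] in m, in the coordinates of the camera as it stood for that picture, good to about 4 mm: the middle of the surface that is visible of it).
- r.tip_of(target, camera): "location" ([x, y, z] in m, in the coordinates of the camera as it stood for that picture, good to about 4 mm: a listed point, or the origin of a listed thing).
The state is a dict: "clock": time; "joints": joint angles; "qvel": joint speeds; "tau": joint torques, N m; "tcp_pos": TCP position; "orientation": TCP orientation; "contact_force": force on the tool from outside, world axes, zero at the start; "moment": the same for the moment, N m; "grip_width": finger opening in m; "gripper_force": force on a finger pad.
Only numpy, scipy, OpenCV 4.12 (cv2) and the standard library are available. Lean on these libraries where they do the work, as an engineer would, in place of code of your own. Each camera call takes 0.05 s, during which the arm holds its last target. There are 200 camera calls.

## Task

Load the long sample rack into the sampler's loading dock. It stands the wrong way round: turn it end for end, so that its narrow end leads and the wide end bar trails, and slide it along the worktop between the two guide rails until it is fully home against the back stop, then let go. Keep the rack upright all the time and leave the square rack where it stands.

Things in the scene. Friction and masses are not known exactly. Their poses are not given: they have to be found in the camera images.
- rack_handle (a point): Long white sample rack, at mid-handle. Base plate 120 x 70 x 10 mm, vials on it up to 45 mm high. One end is plain (narrow end), the other has a cross bar 116 wide, 12 long, 24 mm high. Handle: upright square grey block 30 x 30 mm, free from 45 to 80 mm above the underside; this point is on its axis, 65 mm above the underside, over the plate's centre. x to the narrow end, z up. 0.35 kg, balanced.
- rack_nose (a point): Face of the long rack's narrow end: 60 mm ahead of the handle along x, 5 mm above the underside; axes as the rack's. The cross bar, at the opposite end (60 to 72 mm behind the handle), is wider than the dock's mouth. At the start the cross bar end faces the dock; the rack stands on the worktop.
- dock_home (a point): Fixed dock: point on the worktop under the handle of a fully home rack. x: slide-in direction, z up. Two aluminium rails 23 mm high, 78 apart, x -28 to 60, with lips above (gap 62, underside at 18): entry only along x. They flare to a mouth 100 wide at x -50, no lips there. Back stop: face of a white deck at x 60, 45 high; sampler housing 170 high from x 180 (all in mm).
- square_handle (a point): Bystander, to be left alone: white square rack 100 x 100 x 32 mm with vials up to 45 mm all round a grey handle like the long rack's, 30 x 30 mm, top at 80 mm. This point is on the handle's axis, 65 mm above the worktop.
Not all that is in view belongs to the job. Leave any black or yellow look-alike of the part that bears rack_handle alone.

How it is judged:
By the outcome, as a careful person would: the job done as asked, in the order asked, and still so for the second after the job is handed in, with the robot touching nothing.
It also fails if it takes over 42 s, if anything falls off the work surface, if the arm or the gripper's body presses on something with over 40 N, if the wrist force passes 120 N, or if a joint passes its speed limit or range.

## Working session

There is one attempt and no reset: what is moved stays moved. The work goes in short steps, Python scripts to look and compute and a tool call to move; the robot and the scene stay as the last step left them, time stands still between calls to the robot, and variables do not carry over. Pictures are saved under pics/ and viewed, at most 10 in all, crops included, and the job is handed in when it is done.

Besides the shell and the picture viewer there is one more tool, called after "Request:" in YAML: its name, and indented under it one key for each argument. arm_command: Moves the arm, as the interface text tells. Its arguments: {"type":"object","properties":{"plan":{"type":"array","items":{"type":"object","properties":{"claw":{"type":"number"},"tx":{"type":"number"},"ty":{"type":"number"},"tz":{"type":"number"},"ax":{"type":"number"},"ay":{"type":"number"},"az":{"type":"number"}}}},"squeeze":{"type":"number"}},"required":["plan"]}

```bash
mkdir -p pics; cat > h.py <<'E'
import numpy as np, cv2
from scipy.spatial.transform import Rotation as R
from bench import r
def rot(o):
    o=np.array(o,float)
    if o.shape==(3,3): return o
    return R.from_rotvec(o).as_matrix() if o.size==3 else R.from_quat(o).as_matrix()
def cam(name,obs=None):
    m=r.camera_model(name)
    if 'position' in m: return rot(m['orientation']),np.array(m['position']),m
    obs=obs or r.get_obs(); T=np.array(m['tool_from_camera']); Rt=rot(obs['orientation'])
    return Rt@T[:3,:3],Rt@T[:3,3]+np.array(obs['tcp_pos']),m
def ray(c,u,v,z):
    Rc,p,m=c; d=Rc@np.array([(u-m['cx'])/m['fx'],-(v-m['cy'])/m['fy'],-1]); return p+d*(z-p[2])/d[2]
def proj(c,P):
    Rc,p,m=c; q=Rc.T@(np.array(P)-p); return m['cx']+m['fx']*q[0]/-q[2], m['cy']+m['fy']*q[1]/q[2]
def save(n,f): cv2.imwrite('pics/'+f,cv2.cvtColor(n,cv2.COLOR_RGB2BGR))
E
python3 - <<'E'
from h import *
np.set_printoptions(precision=4,suppress=True)
print(r.get_obs()); 
for n in("scene","top"):
    print(n,r.camera_model(n)); save(r.grab_frame(n),n+'0.png'); c=cam(n)
    for t in("rack_handle","rack_nose","dock_home","square_handle"):
        for d in r.tip_of(t,n)[:4]:
            P=c[0]@np.array(d['location'])+c[1]; print(t,round(d['confidence'],2),P,np.round(proj(c,P)), {k:v for k,v in d.items() if k not in('location','confidence')})
E
```

```text
{'clock': 0.0, 'joints': array([-1.2731,  0.4779,  0.0224,  1.5565, -0.0115,  1.1093, -0.0831]), 'qvel': array([ 0.0026, -0.0013,  0.0003, -0.001 ,  0.0002, -0.0014,  0.0004]), 'tau': array([ -0.    , -59.6448,   1.6076, -28.1197,   0.0123,   0.0095,
         0.    ]), 'tcp_pos': array([0.2663, 0.6199, 0.4037]), 'orientation': array([-0.633 , -3.0769,  0.0029]), 'contact_force': array([0.1166, 0.9229, 0.4393]), 'moment': array([-0.0233,  0.0033,  0.0458]), 'gripper_force': 0.0, 'grip_width': 0.08534393669154978}
scene {'fx': 537.0339068489894, 'fy': 537.0339068489894, 'cx': 321.87856766820914, 'cy': 234.2185723209128, 'position': array([1.2417, 0.1525, 0.6452]), 'orientation': array([0.6918, 0.7677, 1.5112])}
rack_handle 0.87 [0.2668 0.2349 0.0631] [401. 179.] {}
rack_handle 0.78 [ 0.3942 -0.0104  0.0672] [276. 208.] {}
rack_handle 0.76 [0.4313 0.2088 0.0679] [391. 223.] {}
rack_handle 0.71 [0.4281 0.3848 0.0637] [487. 227.] {}
rack_nose 0.84 [0.3022 0.189  0.0045] [378. 211.] {}
rack_nose 0.8 [0.4445 0.0165 0.0048] [288. 250.] {}
rack_nose 0.74 [0.4768 0.3472 0.0062] [465. 267.] {}

[... 208 characters left out ...]
6188541555, 'cx': 325.2429049030884, 'cy': 244.4707147982235, 'position': array([0.3408, 0.0628, 0.9421]), 'orientation': array([ 0.1094, -0.0885, -1.5755])}
rack_handle 0.95 [0.427  0.2088 0.0611] [250. 259.] {}
rack_handle 0.95 [0.2631 0.2325 0.0691] [234. 353.] {}
rack_handle 0.78 [0.427  0.3826 0.0655] [152. 260.] {}
rack_nose 0.97 [0.4514 0.2677 0.0049] [224. 249.] {}
rack_nose 0.71 [0.4454 0.012  0.0041] [358. 252.] {}
rack_nose 0.68 [0.4759 0.3459 0.005 ] [184. 237.] {}
rack_nose 0.64 [0.3116 0.1873 0.0062] [266. 323.] {}
dock_home 0.92 [ 0.5469 -0.2432  0.005 ] [491. 198.] {}
dock_home 0.17 [0.4487 0.267  0.0046] [225. 251.] {}
square_handle 0.86 [0.6299 0.2094 0.0607] [251. 149.] {}
```

View pics/scene0.png

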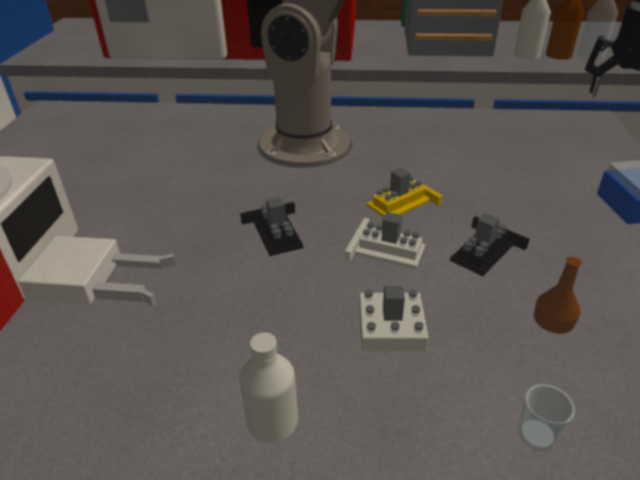

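View pics/top0.png

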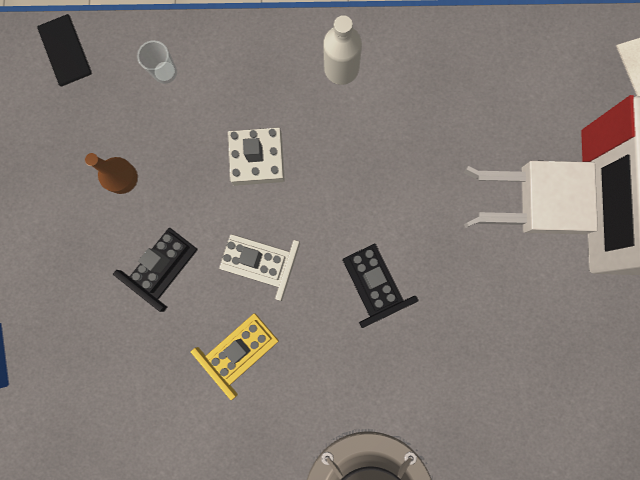

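The scene and top pictures show these candidates for the long rack, by top-picture pixels:
- **White rack (250,259):** white, with the cross bar at (288,270) facing the dock on the right. This fits the description.
- **Black look-alikes:** (155,265) and (376,280), both excluded.
- **Yellow look-alike:** (235,350), excluded.
- **White square rack:** (252,152), the bystander.

I'll confirm in one enlarged crop, with the dock beside it.

```bash
python3 - <<'E'
from h import *
im=cv2.imread('pics/top0.png'); a=im[220:320,200:320]; b=im[150:250,450:610]
f=lambda x:cv2.resize(x,None,fx=2.85,fy=2.85,interpolation=cv2.INTER_CUBIC)
cv2.imwrite('pics/crop.png',np.hstack([f(a),f(b)]))
c=cam('top')
np.set_printoptions(precision=4,suppress=True)
# handle / rack edges and dock rails estimates
for n,(u,v,z) in dict(barA=(298,241,.024),barB=(280,299,.024),r1a=(480,175.5,.023),r1b=(523,176,.023),r2a=(482,218,.023),r2b=(523,217.5,.023),deckT=(523,161,.045),deckB=(523,230,.045)).items(): print(n,ray(c,u,v,z))
E
```

```text
barA [0.464  0.1256 0.024 ]
barB [0.3566 0.1586 0.024 ]
r1a [ 0.5864 -0.2187  0.023 ]
r1b [ 0.5846 -0.2995  0.023 ]
r2a [ 0.5048 -0.2188  0.023 ]
r2b [ 0.5051 -0.2951  0.023 ]
deckT [ 0.6072 -0.2925  0.045 ]
deckB [ 0.4781 -0.2852  0.045 ]
```

View pics/crop.png

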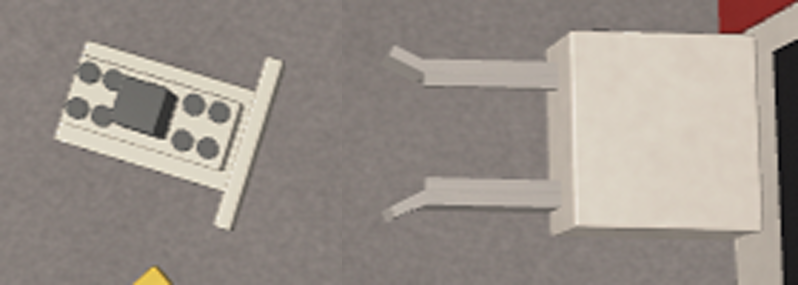

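The crop confirms it. On the left is the white long rack: handle around (145,107), cross bar on the dock side around (250,145). On the right is the dock, with its mouth opening left at (390,50) to (385,215). Moving over the rack now.

Request:
arm_command:
  plan:
    - {"tx": -0.026, "ty": -0.026, "tz": 0.005, "claw": 0}
    - {"tx": -0.026, "ty": -0.026, "tz": 0.005}
    - {"tx": -0.026, "ty": -0.026, "tz": 0.005}
    - {"tx": -0.026, "ty": -0.026, "tz": 0.005}
    - {"tx": -0.026, "ty": -0.026, "tz": 0.005}
    - {"tx": -0.026, "ty": -0.026, "tz": 0.005}
    - {"tx": -0.026, "ty": -0.026, "tz": 0.005}
    - {"tx": -0.026, "ty": -0.026, "tz": 0.005}
    - {"tx": -0.026, "ty": -0.026, "tz": 0.005}
    - {"tx": -0.026, "ty": -0.026, "tz": 0.005}

```text
invalid input at $.plan[0]: expected keys claw, tx, ty, tz, ax, ay, az
```

Request:
arm_command:
  plan:
    - {"tx": -0.026, "ty": -0.026}
    - {"tx": -0.026, "ty": -0.026}
    - {"az": -7}
    - {"az": -7}
    - {"az": -7}
    - {"az": -7}
    - {"az": -7}
    - {"az": -7}
    - {"az": -7}
    - {"az": -7}

```text
invalid input at $.plan[0]: expected keys claw, tx, ty, tz, ax, ay, az
```

Request:
arm_command:
  plan:
    - {"claw": 0, "tx": -0.026, "ty": -0.026, "tz": 0.005, "ax": 0, "ay": 0, "az": 0}
    - {"claw": 0, "tx": -0.026, "ty": -0.026, "tz": 0.005, "ax": 0, "ay": 0, "az": 0}
    - {"claw": 0, "tx": -0.026, "ty": -0.026, "tz": 0.005, "ax": 0, "ay": 0, "az": 0}
    - {"claw": 0, "tx": -0.026, "ty": -0.026, "tz": 0.005, "ax": 0, "ay": 0, "az": 0}
    - {"claw": 0, "tx": -0.026, "ty": -0.026, "tz": 0.005, "ax": 0, "ay": 0, "az": 0}
    - {"claw": 0, "tx": -0.026, "ty": -0.026, "tz": 0.005, "ax": 0, "ay": 0, "az": 0}
    - {"claw": 0, "tx": -0.026, "ty": -0.026, "tz": 0.005, "ax": 0, "ay": 0, "az": 0}
    - {"claw": 0, "tx": -0.026, "ty": -0.026, "tz": 0.005, "ax": 0, "ay": 0, "az": 0}
    - {"claw": 0, "tx": -0.026, "ty": -0.026, "tz": 0.005, "ax": 0, "ay": 0, "az": 0}
    - {"claw": 0, "tx": -0.026, "ty": -0.026, "tz": 0.005, "ax": 0, "ay": 0, "az": 0}

```text
clock: 1.33
tcp_pos: [0.4031, 0.277, 0.3548]
orientation: [0.633, 3.077, 0.001]
contact_force: [0.5, -0.2, -0.5]
grip_width: 0.0853
gripper_force: 0.0
```

Request:
arm_command:
  plan:
    - {"claw": 0, "tx": -0.026, "ty": -0.026, "tz": 0, "ax": 0, "ay": 0, "az": 0}
    - {"claw": 0, "tx": -0.026, "ty": -0.026, "tz": 0, "ax": 0, "ay": 0, "az": 0}
    - {"claw": 0, "tx": 0, "ty": 0, "tz": 0, "ax": 0, "ay": 0, "az": -7}
    - {"claw": 0, "tx": 0, "ty": 0, "tz": 0, "ax": 0, "ay": 0, "az": -7}
    - {"claw": 0, "tx": 0, "ty": 0, "tz": 0, "ax": 0, "ay": 0, "az": -7}
    - {"claw": 0, "tx": 0, "ty": 0, "tz": 0, "ax": 0, "ay": 0, "az": -7}
    - {"claw": 0, "tx": 0, "ty": 0, "tz": 0, "ax": 0, "ay": 0, "az": -7}
    - {"claw": 0, "tx": 0, "ty": 0, "tz": 0, "ax": 0, "ay": 0, "az": -7}
    - {"claw": 0, "tx": 0, "ty": 0, "tz": 0, "ax": 0, "ay": 0, "az": -7}
    - {"claw": 0, "tx": 0, "ty": 0, "tz": 0, "ax": 0, "ay": 0, "az": -7}

```text
clock: 2.17
tcp_pos: [0.43, 0.2104, 0.3549]
orientation: [-0.895, 3.011, 0.0]
contact_force: [0.3, -0.6, 0.5]
grip_width: 0.0855
gripper_force: 0.0
```

Request:
arm_command:
  plan:
    - {"claw": 0, "tx": 0, "ty": 0, "tz": 0, "ax": 0, "ay": 0, "az": -7}
    - {"claw": 0, "tx": 0, "ty": 0, "tz": 0, "ax": 0, "ay": 0, "az": -7}
    - {"claw": 0, "tx": 0, "ty": 0, "tz": 0, "ax": 0, "ay": 0, "az": -7}
    - {"claw": 0, "tx": 0, "ty": 0, "tz": 0, "ax": 0, "ay": 0, "az": -7}
    - {"claw": 0, "tx": 0, "ty": 0, "tz": 0, "ax": 0, "ay": 0, "az": -7}
    - {"claw": 0, "tx": 0, "ty": 0, "tz": 0, "ax": 0, "ay": 0, "az": -4}
    - {"claw": 0, "tx": 0, "ty": 0, "tz": 0, "ax": 0, "ay": 0, "az": 0}
    - {"claw": 0, "tx": 0, "ty": 0, "tz": 0, "ax": 0, "ay": 0, "az": 0}
    - {"claw": 0, "tx": 0, "ty": 0, "tz": 0, "ax": 0, "ay": 0, "az": 0}
    - {"claw": 0, "tx": 0, "ty": 0, "tz": 0, "ax": 0, "ay": 0, "az": 0}

```text
clock: 3.0
tcp_pos: [0.43, 0.2104, 0.3548]
orientation: [-1.839, 2.547, -0.0]
contact_force: [-0.4, 0.8, -0.7]
grip_width: 0.0853
gripper_force: 0.0
```

```bash
cat > look.py <<'E'
import sys
from h import *
np.set_printoptions(precision=4,suppress=True)
o=r.get_obs(); Rt=rot(o['orientation']); print(o['clock'],o['tcp_pos'],'yaw x,y',np.degrees(np.arctan2(Rt[1,:2],Rt[0,:2])),'z',Rt[:,2],'q',o['joints'])
if len(sys.argv)>1:
    c=cam('wrist',o); save(r.grab_frame('wrist'),sys.argv[1])
    for t in sys.argv[2:]:
        for d in r.tip_of(t,'wrist')[:3]:
            P=c[0]@np.array(d['location'])+c[1]; print(t,round(d['confidence'],2),P,np.round(proj(c,P)),'tool',Rt.T@(P-np.array(o['tcp_pos'])))
E
python3 look.py w1.png rack_handle rack_nose
```

```text
3.0 [0.43   0.2104 0.3548] yaw x,y [-108.3381  161.6619] z [ 0.0001  0.0001 -1.    ] q [-0.5182  0.2188 -0.0767  2.0601  0.0219  0.8633  2.2142]
rack_handle 0.83 [0.2678 0.2256 0.061 ] [553. 182.] tool [0.0366 0.1587 0.2938]
rack_handle 0.59 [0.432  0.2113 0.0673] [318. 238.] tool [-0.0015 -0.0017  0.2874]
rack_handle 0.59 [0.4244 0.3859 0.0682] [393. 426.] tool [-0.1648  0.0605  0.2866]
rack_nose 0.7 [0.45   0.2698 0.0053] [320. 282.] tool [-0.0627 -0.0003  0.3494]
rack_nose 0.61 [0.3039 0.1848 0.0046] [460. 136.] tool [0.064  0.1116 0.3502]
```

View pics/w1.png

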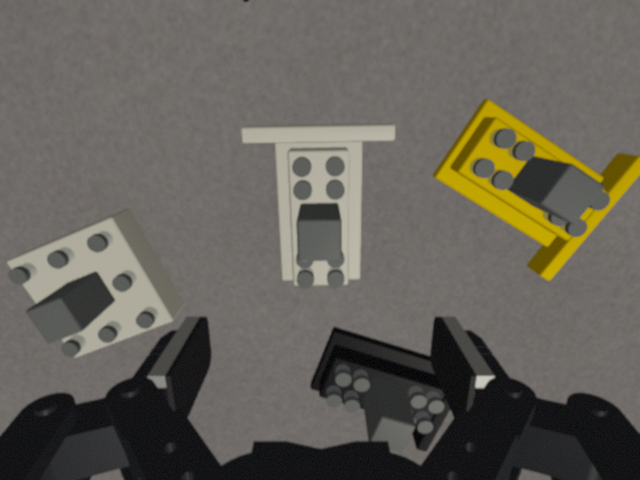

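The wrist view shows the white long rack centred and square to the fingers: handle top at (320,215), bar at (243–395,133). The tool offset is about 1–2 mm. Descending and gripping.

Request:
arm_command:
  plan:
    - {"claw": 0, "tx": -0.001, "ty": -0.001, "tz": 0.017, "ax": 0, "ay": 0, "az": 0}
    - {"claw": 0, "tx": 0, "ty": 0, "tz": 0.017, "ax": 0, "ay": 0, "az": 0}
    - {"claw": 0, "tx": 0, "ty": 0, "tz": 0.017, "ax": 0, "ay": 0, "az": 0}
    - {"claw": 0, "tx": 0, "ty": 0, "tz": 0.017, "ax": 0, "ay": 0, "az": 0}
    - {"claw": 0, "tx": 0, "ty": 0, "tz": 0.017, "ax": 0, "ay": 0, "az": 0}
    - {"claw": 0, "tx": 0, "ty": 0, "tz": 0.017, "ax": 0, "ay": 0, "az": 0}
    - {"claw": 0, "tx": 0, "ty": 0, "tz": 0.017, "ax": 0, "ay": 0, "az": 0}
    - {"claw": 0, "tx": 0, "ty": 0, "tz": 0.017, "ax": 0, "ay": 0, "az": 0}
    - {"claw": 0, "tx": 0, "ty": 0, "tz": 0, "ax": 0, "ay": 0, "az": 0}
    - {"claw": 0, "tx": 0, "ty": 0, "tz": 0, "ax": 0, "ay": 0, "az": 0}

```text
clock: 3.98
tcp_pos: [0.431, 0.211, 0.2183]
orientation: [1.84, -2.544, -0.0]
contact_force: [1.2, 0.6, -0.6]
grip_width: 0.0856
gripper_force: 0.0
```

Request:
arm_command:
  plan:
    - {"claw": 1, "tx": 0, "ty": 0, "tz": 0, "ax": 0, "ay": 0, "az": 0}
    - {"claw": 1, "tx": 0, "ty": 0, "tz": 0, "ax": 0, "ay": 0, "az": 0}
    - {"claw": 1, "tx": 0, "ty": 0, "tz": 0, "ax": 0, "ay": 0, "az": 0}
    - {"claw": 1, "tx": 0, "ty": 0, "tz": 0, "ax": 0, "ay": 0, "az": 0}
    - {"claw": 1, "tx": 0, "ty": 0, "tz": 0, "ax": 0, "ay": 0, "az": 0}
    - {"claw": 1, "tx": 0, "ty": 0, "tz": 0, "ax": 0, "ay": 0, "az": 0}
    - {"claw": 1, "tx": 0, "ty": 0, "tz": 0, "ax": 0, "ay": 0, "az": 0}
    - {"claw": 1, "tx": 0, "ty": 0, "tz": 0, "ax": 0, "ay": 0, "az": 0}
    - {"claw": 1, "tx": 0, "ty": 0, "tz": 0, "ax": 0, "ay": 0, "az": 0}
    - {"claw": 1, "tx": 0, "ty": 0, "tz": 0, "ax": 0, "ay": 0, "az": 0}
  squeeze: 60

```text
clock: 4.82
tcp_pos: [0.4315, 0.2112, 0.2195]
orientation: [-1.84, 2.545, -0.0]
contact_force: [-1.5, -0.6, 6.4]
grip_width: 0.0296
gripper_force: 60.3
```

Request:
arm_command:
  plan:
    - {"claw": 1, "tx": 0, "ty": 0, "tz": -0.005, "ax": 0, "ay": 0, "az": 0}
    - {"claw": 1, "tx": 0, "ty": 0, "tz": -0.01, "ax": 0, "ay": 0, "az": 0}
    - {"claw": 1, "tx": 0, "ty": 0, "tz": -0.013, "ax": 0, "ay": 0, "az": 0}
    - {"claw": 1, "tx": 0, "ty": 0, "tz": -0.013, "ax": 0, "ay": 0, "az": 0}
    - {"claw": 1, "tx": 0, "ty": 0, "tz": -0.013, "ax": 0, "ay": 0, "az": 0}
    - {"claw": 1, "tx": 0, "ty": 0, "tz": -0.013, "ax": 0, "ay": 0, "az": 0}
    - {"claw": 1, "tx": 0, "ty": 0, "tz": -0.013, "ax": 0, "ay": 0, "az": 0}
    - {"claw": 1, "tx": 0, "ty": 0, "tz": -0.013, "ax": 0, "ay": 0, "az": 0}
    - {"claw": 1, "tx": 0, "ty": 0, "tz": -0.01, "ax": 0, "ay": 0, "az": 0}
    - {"claw": 1, "tx": 0, "ty": 0, "tz": -0.005, "ax": 0, "ay": 0, "az": 0}

```text
clock: 5.65
tcp_pos: [0.4313, 0.211, 0.3283]
orientation: [-1.84, 2.544, -0.0]
contact_force: [-0.5, 0.9, -4.0]
grip_width: 0.0294
gripper_force: 59.7
```

Request:
arm_command:
  plan:
    - {"claw": 1, "tx": 0.013, "ty": -0.0105, "tz": 0, "ax": 0, "ay": 0, "az": 0}
    - {"claw": 1, "tx": 0.029, "ty": -0.023, "tz": 0, "ax": 0, "ay": 0, "az": 0}
    - {"claw": 1, "tx": 0.029, "ty": -0.023, "tz": 0, "ax": 0, "ay": 0, "az": 0}
    - {"claw": 1, "tx": 0.029, "ty": -0.023, "tz": 0, "ax": 0, "ay": 0, "az": 0}
    - {"claw": 1, "tx": 0.029, "ty": -0.023, "tz": 0, "ax": 0, "ay": 0, "az": 0}
    - {"claw": 1, "tx": 0.029, "ty": -0.023, "tz": 0, "ax": 0, "ay": 0, "az": 0}
    - {"claw": 1, "tx": 0.029, "ty": -0.023, "tz": 0, "ax": 0, "ay": 0, "az": 0}
    - {"claw": 1, "tx": 0.029, "ty": -0.023, "tz": 0, "ax": 0, "ay": 0, "az": 0}
    - {"claw": 1, "tx": 0.029, "ty": -0.023, "tz": 0, "ax": 0, "ay": 0, "az": 0}
    - {"claw": 1, "tx": 0.014, "ty": -0.0135, "tz": 0, "ax": 0, "ay": 0, "az": 0}

```text
clock: 6.48
tcp_pos: [0.5478, -0.1052, 0.3265]
orientation: [1.834, -2.549, 0.003]
contact_force: [-0.1, -0.8, -3.6]
grip_width: 0.0291
gripper_force: 60.0
```

Request:
arm_command:
  plan:
    - {"claw": 1, "tx": 0, "ty": 0, "tz": 0, "ax": 0, "ay": 0, "az": 4}
    - {"claw": 1, "tx": 0, "ty": 0, "tz": 0, "ax": 0, "ay": 0, "az": 6}
    - {"claw": 1, "tx": 0, "ty": 0, "tz": 0, "ax": 0, "ay": 0, "az": 7}
    - {"claw": 1, "tx": 0, "ty": 0, "tz": 0, "ax": 0, "ay": 0, "az": 7}
    - {"claw": 1, "tx": 0, "ty": 0, "tz": 0, "ax": 0, "ay": 0, "az": 7}
    - {"claw": 1, "tx": 0, "ty": 0, "tz": 0, "ax": 0, "ay": 0, "az": 7}
    - {"claw": 1, "tx": 0, "ty": 0, "tz": 0, "ax": 0, "ay": 0, "az": 7}
    - {"claw": 1, "tx": 0, "ty": 0, "tz": 0, "ax": 0, "ay": 0, "az": 7}
    - {"claw": 1, "tx": 0, "ty": 0, "tz": 0, "ax": 0, "ay": 0, "az": 7}
    - {"claw": 1, "tx": 0, "ty": 0, "tz": 0, "ax": 0, "ay": 0, "az": 7}

```text
clock: 7.32
tcp_pos: [0.5473, -0.0999, 0.3263]
orientation: [0.148, -3.137, -0.001]
contact_force: [0.1, -0.4, -4.1]
grip_width: 0.029
gripper_force: 60.2
```

Request:
arm_command:
  plan:
    - {"claw": 1, "tx": 0, "ty": 0, "tz": 0, "ax": 0, "ay": 0, "az": 7}
    - {"claw": 1, "tx": 0, "ty": 0, "tz": 0, "ax": 0, "ay": 0, "az": 7}
    - {"claw": 1, "tx": 0, "ty": 0, "tz": 0, "ax": 0, "ay": 0, "az": 7}
    - {"claw": 1, "tx": 0, "ty": 0, "tz": 0, "ax": 0, "ay": 0, "az": 7}
    - {"claw": 1, "tx": 0, "ty": 0, "tz": 0, "ax": 0, "ay": 0, "az": 7}
    - {"claw": 1, "tx": 0, "ty": 0, "tz": 0, "ax": 0, "ay": 0, "az": 7}
    - {"claw": 1, "tx": 0, "ty": 0, "tz": 0, "ax": 0, "ay": 0, "az": 7}
    - {"claw": 1, "tx": 0, "ty": 0, "tz": 0, "ax": 0, "ay": 0, "az": 7}
    - {"claw": 1, "tx": 0, "ty": 0, "tz": 0, "ax": 0, "ay": 0, "az": 7}
    - {"claw": 1, "tx": 0, "ty": 0, "tz": 0, "ax": 0, "ay": 0, "az": 7}

```text
clock: 8.15
tcp_pos: [0.5473, -0.0998, 0.3264]
orientation: [-1.678, -2.655, 0.0]
contact_force: [0.3, 0.4, -3.8]
grip_width: 0.0291
gripper_force: 60.2
```

Request:
arm_command:
  plan:
    - {"claw": 1, "tx": 0, "ty": 0, "tz": 0, "ax": 0, "ay": 0, "az": 7}
    - {"claw": 1, "tx": 0, "ty": 0, "tz": 0, "ax": 0, "ay": 0, "az": 7}
    - {"claw": 1, "tx": 0, "ty": 0, "tz": 0, "ax": 0, "ay": 0, "az": 6}
    - {"claw": 1, "tx": 0, "ty": 0, "tz": 0, "ax": 0, "ay": 0, "az": 4}
    - {"claw": 1, "tx": 0, "ty": 0, "tz": 0, "ax": 0, "ay": 0, "az": 2}
    - {"claw": 1, "tx": 0, "ty": 0, "tz": 0, "ax": 0, "ay": 0, "az": 0}
    - {"claw": 1, "tx": 0, "ty": 0, "tz": 0, "ax": 0, "ay": 0, "az": 0}
    - {"claw": 1, "tx": 0, "ty": 0, "tz": 0, "ax": 0, "ay": 0, "az": 0}
    - {"claw": 1, "tx": 0, "ty": 0, "tz": 0, "ax": 0, "ay": 0, "az": 0}
    - {"claw": 1, "tx": 0, "ty": 0, "tz": 0, "ax": 0, "ay": 0, "az": 0}

```text
clock: 8.98
tcp_pos: [0.5476, -0.1001, 0.3267]
orientation: [-2.226, -2.217, -0.0]
contact_force: [-0.3, 0.5, -2.8]
grip_width: 0.0294
gripper_force: 60.1
```

```bash
python3 look.py w2.png dock_home rack_nose rack_handle; python3 - <<'E'
from h import *
f=r.grab_frame('top'); save(f,'top2.png'); c=cam('top')
im=cv2.imread('pics/top2.png'); a=im[120:270,370:610]; cv2.imwrite('pics/top2c.png',cv2.resize(a,None,fx=3.3,fy=3.3,interpolation=cv2.INTER_CUBIC))
for t in('dock_home','rack_nose'):
    for d in r.tip_of(t,'top')[:2]: print(t,d['confidence'],c[0]@np.array(d['location'])+c[1])
E
```

```text
8.9833 [ 0.5476 -0.1001  0.3267] yaw x,y [89.7769 -0.2231] z [-0.0001  0.0002 -1.    ] q [-0.4854  0.4549  0.7217  1.9521 -0.3878  0.8759  0.4356]
rack_nose 0.82 [0.4472 0.0114 0.0064] [174.  67.] tool [ 0.1111 -0.1007  0.3203]
rack_handle 0.91 [ 0.5499 -0.0964  0.1717] [327. 335.] tool [0.0037 0.0024 0.155 ]
rack_handle 0.85 [ 0.3943 -0.0151  0.0613] [ 53. 107.] tool [ 0.0844 -0.1536  0.2654]
rack_nose 0.89 [0.47401245 0.34384388 0.00400798]
rack_nose 0.71 [0.44857982 0.01617668 0.00299357]
```

View pics/w2.png

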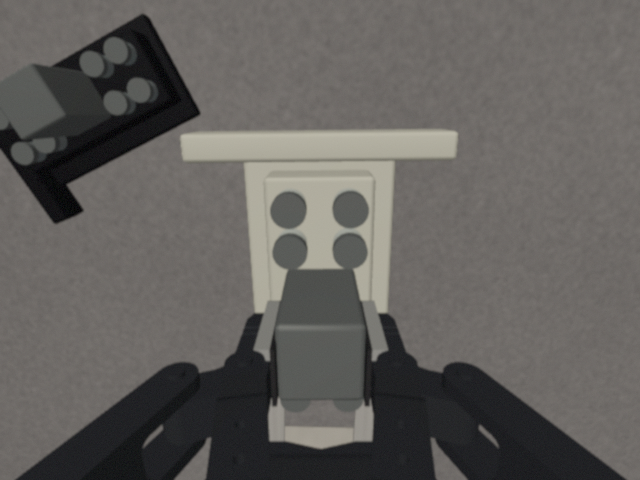

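View pics/top2c.png

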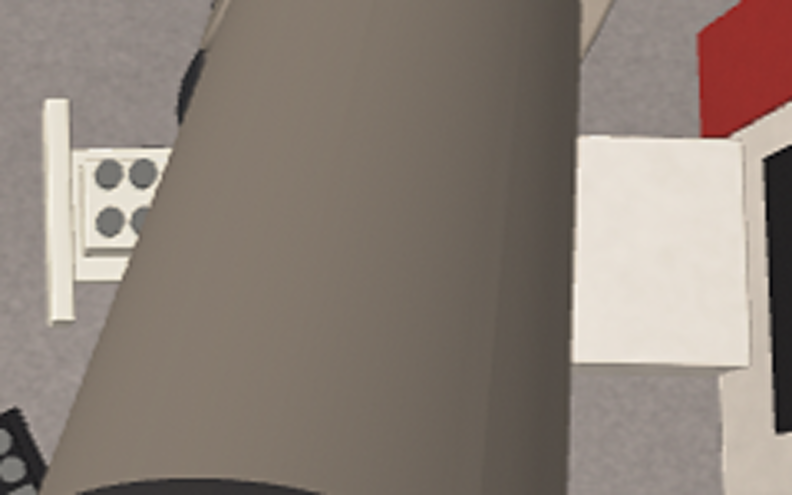

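The wrist view shows the rack held upright, bar at (182–457,145) trailing. In the top view the arm hides the dock, with the bar at (58,210) on the side away from the deck. I'll refine the dock axis from the first pictures.

```bash
python3 - <<'E'
from h import *
np.set_printoptions(precision=4,suppress=True,linewidth=150)
g=cv2.cvtColor(cv2.imread('pics/top0.png'),cv2.COLOR_BGR2GRAY).astype(float); c=cam('top')
for u0 in(486,496,506,516):
    p=g[162:230,u0-4:u0+5].mean(1); d=np.diff(p); out=[]
    for i in range(1,len(d)-1):
        if abs(d[i])>7 and abs(d[i])>=abs(d[i-1]) and abs(d[i])>abs(d[i+1]):
            s=0.5*(d[i+1]-d[i-1])/(2*d[i]-d[i-1]-d[i+1]) if (2*d[i]-d[i-1]-d[i+1]) else 0
            v=162+i+.5+s; out.append((round(v,2),round(d[i]),np.round(ray(c,u0,v,.023)[:2],4)))
    print(u0); [print('  ',*o) for o in out]
s=cv2.imread('pics/scene0.png')[235:325,80:200]; t=cv2.imread('pics/top0.png')[160:235,455:545]
# overlay hypothesis: home point, yaw -90
H=np.array([.5465,-.243]);
def draw(im,cn,u0,v0,k,yaw):
    im=cv2.resize(im,None,fx=k,fy=k,interpolation=cv2.INTER_CUBIC); cc=cam(cn); e=np.array([np.cos(yaw),np.sin(yaw)]); n=np.array([-e[1],e[0]])
    L=lambda x,y,z:tuple(int(round((q+.5)*k)) for q in np.subtract(proj(cc,[*(H+x*e+y*n),z]),(u0,v0)))
    for y in(.031,-.031): cv2.line(im,L(-.028,y,.023),L(.06,y,.023),(0,0,255),1)
    for y in(1,-1): cv2.line(im,L(-.028,y*.039,.023),L(-.05,y*.05,.023),(0,255,0),1)
    cv2.line(im,L(.06,.06,.045),L(.06,-.06,.045),(255,0,0),1); return im
a=draw(s,'scene',80,235,4,-np.pi/2); b=draw(t,'top',455,160,3.4,-np.pi/2)
b=cv2.copyMakeBorder(b,0,a.shape[0]-b.shape[0],0,0,cv2.BORDER_CONSTANT); cv2.imwrite('pics/ov.png',np.hstack([a,b]))
E
```

```text
486
   170.44 46 [ 0.5961 -0.2305]
   179.47 -62 [ 0.5785 -0.2297]
   211.73 31 [ 0.5167 -0.2268]
   221.48 -71 [ 0.4981 -0.2259]
   223.48 24 [ 0.4943 -0.2257]
496
   170.51 53 [ 0.5958 -0.2493]
   179.52 -51 [ 0.5783 -0.2485]
   212.34 34 [ 0.5153 -0.2454]
   221.54 -69 [ 0.4979 -0.2445]
   223.66 19 [ 0.4938 -0.2443]
506
   170.62 38 [ 0.5953 -0.2681]
   179.91 -30 [ 0.5773 -0.2672]
   212.48 48 [ 0.5149 -0.264 ]
   221.7 -50 [ 0.4974 -0.2631]
   224.05 14 [ 0.493  -0.2628]
516
   170.92 27 [ 0.5946 -0.2869]
   180.37 -50 [ 0.5763 -0.2859]
   212.54 40 [ 0.5146 -0.2826]
   222.26 -48 [ 0.4962 -0.2816]
   224.3 18 [ 0.4923 -0.2814]
```

View pics/ov.png

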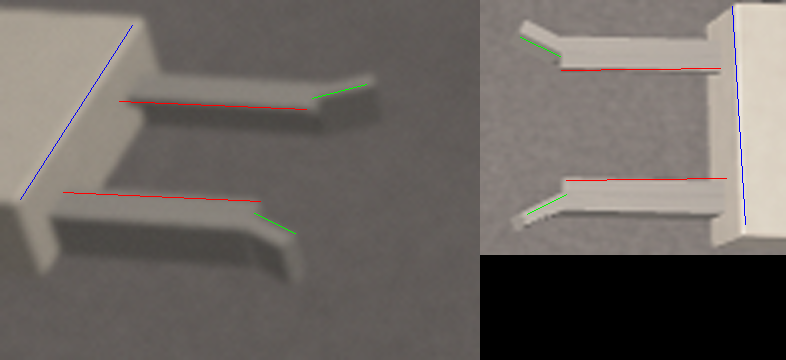

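The overlay shows the rail edges and the deck line matching dock_home at about (0.547,-0.243). The rail edges give a slide-in yaw of about -92°, so the tool needs +1.8° and about +4.5 mm in y. Then I'll lower.

```bash
python3 - <<'E'
from h import *
c=cam('top'); im=cv2.cvtColor(cv2.imread('pics/top2.png'),cv2.COLOR_BGR2GRAY).astype(float); t0=cv2.cvtColor(cv2.imread('pics/top0.png'),cv2.COLOR_BGR2GRAY).astype(float)
def edge(im,rows,u0,u1,z):
    P=[]
    for v in rows:
        d=np.diff(im[v-1:v+2,u0:u1].mean(0)); i=int(np.argmax(d)); s=0
        if 0<i<len(d)-1: s=.5*(d[i+1]-d[i-1])/(2*d[i]-d[i-1]-d[i+1])
        P.append(ray(c,u0+i+.5+s,v,z)[:2])
    P=np.array(P); k=np.polyfit(P[:,0],P[:,1],1); print('slope deg',np.degrees(np.arctan(k[0])),'y at x=.547',np.polyval(k,.547))
edge(im,range(156,214,3),378,392,.131)   # bar rear top edge
edge(t0,range(166,226,3),521,534,.045)   # deck front top edge
E
```

```text
slope deg 0.6088894016472856 y at x=.547 -0.024346294390834813
slope deg -0.435179091000805 y at x=.547 -0.2974907833176881
```

Request:
arm_command:
  plan:
    - {"claw": 1, "tx": 0, "ty": 0.0045, "tz": 0.005, "ax": 0, "ay": 0, "az": 1.8}
    - {"claw": 1, "tx": 0, "ty": 0, "tz": 0.012, "ax": 0, "ay": 0, "az": 0}
    - {"claw": 1, "tx": 0, "ty": 0, "tz": 0.016, "ax": 0, "ay": 0, "az": 0}
    - {"claw": 1, "tx": 0, "ty": 0, "tz": 0.016, "ax": 0, "ay": 0, "az": 0}
    - {"claw": 1, "tx": 0, "ty": 0, "tz": 0.016, "ax": 0, "ay": 0, "az": 0}
    - {"claw": 1, "tx": 0, "ty": 0, "tz": 0.016, "ax": 0, "ay": 0, "az": 0}
    - {"claw": 1, "tx": 0, "ty": 0, "tz": 0.014, "ax": 0, "ay": 0, "az": 0}
    - {"claw": 1, "tx": 0, "ty": 0, "tz": 0.008, "ax": 0, "ay": 0, "az": 0}
    - {"claw": 1, "tx": 0, "ty": 0, "tz": 0.003, "ax": 0, "ay": 0, "az": 0}
    - {"claw": 1, "tx": 0, "ty": 0, "tz": 0, "ax": 0, "ay": 0, "az": 0}

```text
clock: 10.17
tcp_pos: [0.5519, -0.1003, 0.2201]
orientation: [-2.26, -2.18, 0.001]
contact_force: [0.3, -0.8, -4.3]
grip_width: 0.0292
gripper_force: 60.2
```

Request:
arm_command:
  plan:
    - {"claw": 1, "tx": 0, "ty": 0, "tz": 0.0008, "ax": 0, "ay": 0, "az": 0.5}
    - {"claw": 1, "tx": -0.004, "ty": 0, "tz": 0, "ax": 0, "ay": 0, "az": 0}
    - {"claw": 1, "tx": -0.007, "ty": 0, "tz": 0, "ax": 0, "ay": 0, "az": 0}
    - {"claw": 1, "tx": -0.007, "ty": 0, "tz": 0, "ax": 0, "ay": 0, "az": 0}
    - {"claw": 1, "tx": -0.007, "ty": 0, "tz": 0, "ax": 0, "ay": 0, "az": 0}
    - {"claw": 1, "tx": -0.007, "ty": 0, "tz": 0, "ax": 0, "ay": 0, "az": 0}
    - {"claw": 1, "tx": -0.007, "ty": 0, "tz": 0, "ax": 0, "ay": 0, "az": 0}
    - {"claw": 1, "tx": -0.007, "ty": 0, "tz": 0, "ax": 0, "ay": 0, "az": 0}
    - {"claw": 1, "tx": -0.004, "ty": 0, "tz": 0, "ax": 0, "ay": 0, "az": 0}
    - {"claw": 1, "tx": 0, "ty": 0, "tz": 0, "ax": 0, "ay": 0, "az": 0}

```text
clock: 11.0
tcp_pos: [0.5497, -0.1516, 0.22]
orientation: [2.272, 2.169, -0.0]
contact_force: [0.8, 0.1, -4.5]
grip_width: 0.0291
gripper_force: 60.2
```

```bash
python3 look.py; python3 - <<'E'
from h import *
save(r.grab_frame('scene'),'s3.png'); im=cv2.imread('pics/s3.png')[200:340,60:260]; cv2.imwrite('pics/s3c.png',cv2.resize(im,None,fx=4,fy=4,interpolation=cv2.INTER_CUBIC))
E
```

```text
11.0 [ 0.5497 -0.1516  0.22  ] yaw x,y [87.3368 -2.6632] z [ 0.0003 -0.0007 -1.    ] q [-0.2852  0.6277  0.5951  1.9773 -0.5378  0.6964  0.5986]
```

View pics/s3c.png

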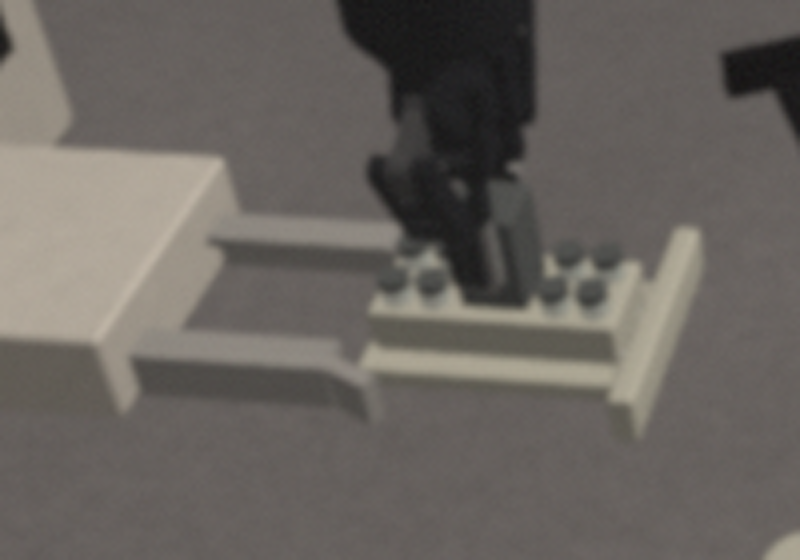

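The crop shows the narrow end entering the flared mouth around (370,350), centred between the rails and parallel to them. I'll settle the last millimetre and slide on.

Request:
arm_command:
  plan:
    - {"claw": 1, "tx": 0, "ty": 0, "tz": 0.0012, "ax": 0, "ay": 0, "az": 0}
    - {"claw": 1, "tx": -0.003, "ty": 0, "tz": 0, "ax": 0, "ay": 0, "az": 0}
    - {"claw": 1, "tx": -0.006, "ty": 0, "tz": 0, "ax": 0, "ay": 0, "az": 0}
    - {"claw": 1, "tx": -0.006, "ty": 0, "tz": 0, "ax": 0, "ay": 0, "az": 0}
    - {"claw": 1, "tx": -0.006, "ty": 0, "tz": 0, "ax": 0, "ay": 0, "az": 0}
    - {"claw": 1, "tx": -0.006, "ty": 0, "tz": 0, "ax": 0, "ay": 0, "az": 0}
    - {"claw": 1, "tx": -0.006, "ty": 0, "tz": 0, "ax": 0, "ay": 0, "az": 0}
    - {"claw": 1, "tx": -0.005, "ty": 0, "tz": 0, "ax": 0, "ay": 0, "az": 0}
    - {"claw": 1, "tx": -0.002, "ty": 0, "tz": 0, "ax": 0, "ay": 0, "az": 0}
    - {"claw": 1, "tx": 0, "ty": 0, "tz": 0, "ax": 0, "ay": 0, "az": 0}

```text
clock: 11.88
tcp_pos: [0.5492, -0.1895, 0.2196]
orientation: [2.269, 2.172, 0.004]
contact_force: [1.5, 1.6, 6.4]
grip_width: 0.0297
gripper_force: 61.4
```

Request:
arm_command:
  plan:
    - {"claw": 1, "tx": -0.003, "ty": 0, "tz": 0, "ax": 0, "ay": 0, "az": 0}
    - {"claw": 1, "tx": -0.006, "ty": 0, "tz": 0, "ax": 0, "ay": 0, "az": 0}
    - {"claw": 1, "tx": -0.006, "ty": 0, "tz": 0, "ax": 0, "ay": 0, "az": 0}
    - {"claw": 1, "tx": -0.006, "ty": 0, "tz": 0, "ax": 0, "ay": 0, "az": 0}
    - {"claw": 1, "tx": -0.006, "ty": 0, "tz": 0, "ax": 0, "ay": 0, "az": 0}
    - {"claw": 1, "tx": -0.006, "ty": 0, "tz": 0, "ax": 0, "ay": 0, "az": 0}
    - {"claw": 1, "tx": -0.005, "ty": 0, "tz": 0, "ax": 0, "ay": 0, "az": 0}
    - {"claw": 1, "tx": -0.003, "ty": 0, "tz": 0, "ax": 0, "ay": 0, "az": 0}
    - {"claw": 1, "tx": 0, "ty": 0, "tz": 0, "ax": 0, "ay": 0, "az": 0}
    - {"claw": 1, "tx": 0, "ty": 0, "tz": 0, "ax": 0, "ay": 0, "az": 0}

```text
clock: 12.72
tcp_pos: [0.5474, -0.2305, 0.2196]
orientation: [2.269, 2.172, 0.003]
contact_force: [1.4, 3.0, 5.4]
grip_width: 0.0293
gripper_force: 61.3
```

Now fine steps towards the back stop, watching the force along y.

Request:
arm_command:
  plan:
    - {"claw": 1, "tx": -0.002, "ty": 0, "tz": 0, "ax": 0, "ay": 0, "az": 0}
    - {"claw": 1, "tx": -0.002, "ty": 0, "tz": 0, "ax": 0, "ay": 0, "az": 0}
    - {"claw": 1, "tx": -0.002, "ty": 0, "tz": 0, "ax": 0, "ay": 0, "az": 0}
    - {"claw": 1, "tx": -0.001, "ty": 0, "tz": 0, "ax": 0, "ay": 0, "az": 0}
    - {"claw": 1, "tx": -0.001, "ty": 0, "tz": 0, "ax": 0, "ay": 0, "az": 0}
    - {"claw": 1, "tx": -0.001, "ty": 0, "tz": 0, "ax": 0, "ay": 0, "az": 0}
    - {"claw": 1, "tx": -0.001, "ty": 0, "tz": 0, "ax": 0, "ay": 0, "az": 0}
    - {"claw": 1, "tx": 0, "ty": 0, "tz": 0, "ax": 0, "ay": 0, "az": 0}
    - {"claw": 1, "tx": 0, "ty": 0, "tz": 0, "ax": 0, "ay": 0, "az": 0}
    - {"claw": 1, "tx": 0, "ty": 0, "tz": 0, "ax": 0, "ay": 0, "az": 0}

```text
clock: 13.55
tcp_pos: [0.5472, -0.2395, 0.2196]
orientation: [2.268, 2.173, 0.005]
contact_force: [0.2, 5.3, 8.0]
grip_width: 0.0296
gripper_force: 61.3
```

Request:
arm_command:
  plan:
    - {"claw": 1, "tx": -0.001, "ty": 0, "tz": 0, "ax": 0, "ay": 0, "az": 0}
    - {"claw": 1, "tx": 0, "ty": 0, "tz": 0, "ax": 0, "ay": 0, "az": 0}
    - {"claw": 1, "tx": -0.001, "ty": 0, "tz": 0, "ax": 0, "ay": 0, "az": 0}
    - {"claw": 1, "tx": 0, "ty": 0, "tz": 0, "ax": 0, "ay": 0, "az": 0}
    - {"claw": 1, "tx": -0.001, "ty": 0, "tz": 0, "ax": 0, "ay": 0, "az": 0}
    - {"claw": 1, "tx": 0, "ty": 0, "tz": 0, "ax": 0, "ay": 0, "az": 0}
    - {"claw": 1, "tx": -0.001, "ty": 0, "tz": 0, "ax": 0, "ay": 0, "az": 0}
    - {"claw": 1, "tx": 0, "ty": 0, "tz": 0, "ax": 0, "ay": 0, "az": 0}
    - {"claw": 1, "tx": 0, "ty": 0, "tz": 0, "ax": 0, "ay": 0, "az": 0}
    - {"claw": 1, "tx": 0, "ty": 0, "tz": 0, "ax": 0, "ay": 0, "az": 0}

```text
clock: 14.38
tcp_pos: [0.5471, -0.2434, 0.2196]
orientation: [-2.268, -2.174, -0.005]
contact_force: [0.2, 5.2, 7.2]
grip_width: 0.0297
gripper_force: 61.3
```

Only sliding friction so far, about 5 N. Continuing.

Request:
arm_command:
  plan:
    - {"claw": 1, "tx": -0.001, "ty": 0, "tz": 0, "ax": 0, "ay": 0, "az": 0}
    - {"claw": 1, "tx": 0, "ty": 0, "tz": 0, "ax": 0, "ay": 0, "az": 0}
    - {"claw": 1, "tx": -0.001, "ty": 0, "tz": 0, "ax": 0, "ay": 0, "az": 0}
    - {"claw": 1, "tx": 0, "ty": 0, "tz": 0, "ax": 0, "ay": 0, "az": 0}
    - {"claw": 1, "tx": -0.001, "ty": 0, "tz": 0, "ax": 0, "ay": 0, "az": 0}
    - {"claw": 1, "tx": 0, "ty": 0, "tz": 0, "ax": 0, "ay": 0, "az": 0}
    - {"claw": 1, "tx": 0, "ty": 0, "tz": 0, "ax": 0, "ay": 0, "az": 0}
    - {"claw": 1, "tx": 0, "ty": 0, "tz": 0, "ax": 0, "ay": 0, "az": 0}
    - {"claw": 1, "tx": 0, "ty": 0, "tz": 0, "ax": 0, "ay": 0, "az": 0}
    - {"claw": 1, "tx": 0, "ty": 0, "tz": 0, "ax": 0, "ay": 0, "az": 0}

```text
clock: 15.22
tcp_pos: [0.5471, -0.2455, 0.2196]
orientation: [-2.266, -2.173, -0.006]
contact_force: [-0.1, 9.0, 10.1]
grip_width: 0.0293
gripper_force: 61.6
```

Request:
arm_command:
  plan:
    - {"claw": 1, "tx": -0.001, "ty": 0, "tz": 0, "ax": 0, "ay": 0, "az": 0}
    - {"claw": 1, "tx": 0, "ty": 0, "tz": 0, "ax": 0, "ay": 0, "az": 0}
    - {"claw": 1, "tx": -0.001, "ty": 0, "tz": 0, "ax": 0, "ay": 0, "az": 0}
    - {"claw": 1, "tx": 0, "ty": 0, "tz": 0, "ax": 0, "ay": 0, "az": 0}
    - {"claw": 1, "tx": 0, "ty": 0, "tz": 0, "ax": 0, "ay": 0, "az": 0}
    - {"claw": 1, "tx": 0, "ty": 0, "tz": 0, "ax": 0, "ay": 0, "az": 0}
    - {"claw": 1, "tx": 0, "ty": 0, "tz": 0, "ax": 0, "ay": 0, "az": 0}
    - {"claw": 1, "tx": 0, "ty": 0, "tz": 0, "ax": 0, "ay": 0, "az": 0}
    - {"claw": 1, "tx": 0, "ty": 0, "tz": 0, "ax": 0, "ay": 0, "az": 0}
    - {"claw": 1, "tx": 0, "ty": 0, "tz": 0, "ax": 0, "ay": 0, "az": 0}

```text
clock: 16.05
tcp_pos: [0.5472, -0.2461, 0.2197]
orientation: [-2.264, -2.172, -0.009]
contact_force: [-0.3, 12.3, 14.8]
grip_width: 0.0294
gripper_force: 62.2
```

Request:
arm_command:
  plan:
    - {"claw": 1, "tx": 0, "ty": 0, "tz": -0.001, "ax": 0, "ay": 0, "az": 0}
    - {"claw": 1, "tx": -0.001, "ty": 0, "tz": 0, "ax": 0, "ay": 0, "az": 0}
    - {"claw": 1, "tx": 0, "ty": 0, "tz": 0, "ax": 0, "ay": 0, "az": 0}
    - {"claw": 1, "tx": -0.001, "ty": 0, "tz": 0, "ax": 0, "ay": 0, "az": 0}
    - {"claw": 1, "tx": 0, "ty": 0, "tz": 0, "ax": 0, "ay": 0, "az": 0}
    - {"claw": 1, "tx": -0.001, "ty": 0, "tz": 0, "ax": 0, "ay": 0, "az": 0}
    - {"claw": 1, "tx": 0, "ty": 0, "tz": 0, "ax": 0, "ay": 0, "az": 0}
    - {"claw": 1, "tx": 0, "ty": 0, "tz": 0, "ax": 0, "ay": 0, "az": 0}
    - {"claw": 1, "tx": 0, "ty": 0, "tz": 0, "ax": 0, "ay": 0, "az": 0}
    - {"claw": 1, "tx": 0, "ty": 0, "tz": 0, "ax": 0, "ay": 0, "az": 0}

```text
clock: 16.88
tcp_pos: [0.5473, -0.2471, 0.2201]
orientation: [-2.26, -2.171, -0.012]
contact_force: [-0.4, 18.8, 14.5]
grip_width: 0.0293
gripper_force: 62.1
```

```bash
python3 look.py; python3 - <<'E'
from h import *
save(r.grab_frame('scene'),'s4.png'); im=cv2.imread('pics/s4.png')[200:340,60:260]; cv2.imwrite('pics/s4c.png',cv2.resize(im,None,fx=4,fy=4,interpolation=cv2.INTER_CUBIC))
E
```

```text
16.8833 [ 0.5473 -0.2471  0.2201] yaw x,y [87.7129 -2.2869] z [ 0.0001  0.0107 -0.9999] q [-0.0978  0.6622  0.5774  1.9012 -0.5368  0.7405  0.7522]
```

View pics/s4c.png

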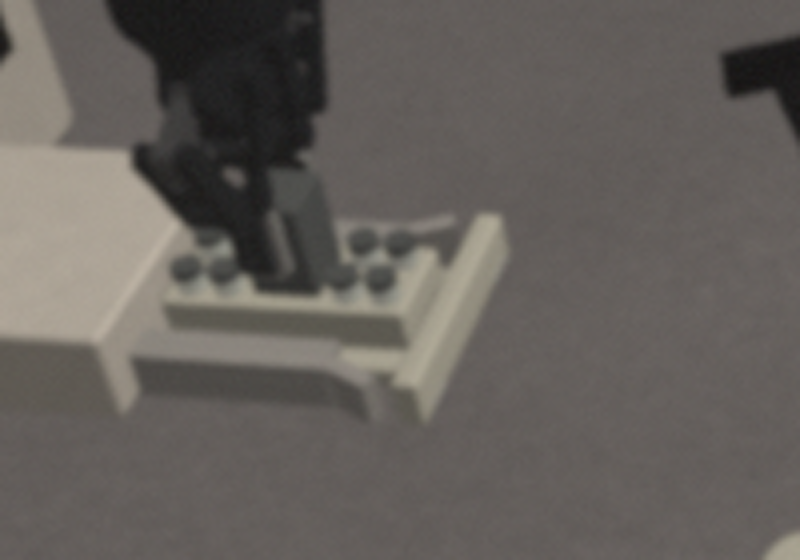

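The crop shows the rack inside the rails: nose against the deck face around (165,310), bar just outside the mouth at (460,310). Force along y rose to 19 N while the TCP stalled, so it is home. I'll ease off partly and open.

Request:
arm_command:
  plan:
    - {"claw": 1, "tx": 0.002, "ty": 0, "tz": -0.0005, "ax": 0, "ay": 0, "az": 0}
    - {"claw": 1, "tx": 0.001, "ty": 0, "tz": -0.0005, "ax": 0, "ay": 0, "az": 0}
    - {"claw": 1, "tx": 0, "ty": 0, "tz": 0, "ax": 0, "ay": 0, "az": 0}
    - {"claw": 0, "tx": 0, "ty": 0, "tz": 0, "ax": 0, "ay": 0, "az": 0}
    - {"claw": 0, "tx": 0, "ty": 0, "tz": 0, "ax": 0, "ay": 0, "az": 0}
    - {"claw": 0, "tx": 0, "ty": 0, "tz": 0, "ax": 0, "ay": 0, "az": 0}
    - {"claw": 0, "tx": 0, "ty": 0, "tz": 0, "ax": 0, "ay": 0, "az": 0}
    - {"claw": 0, "tx": 0, "ty": 0, "tz": 0, "ax": 0, "ay": 0, "az": 0}
    - {"claw": 0, "tx": 0, "ty": 0, "tz": 0, "ax": 0, "ay": 0, "az": 0}
    - {"claw": 0, "tx": 0, "ty": 0, "tz": 0, "ax": 0, "ay": 0, "az": 0}

```text
clock: 17.77
tcp_pos: [0.5454, -0.2502, 0.2207]
orientation: [2.271, 2.171, -0.0]
contact_force: [-0.0, 0.5, 0.2]
grip_width: 0.0858
gripper_force: 0.0
```

Request:
arm_command:
  plan:
    - {"claw": 0, "tx": 0, "ty": 0, "tz": -0.005, "ax": 0, "ay": 0, "az": 0}
    - {"claw": 0, "tx": 0, "ty": 0, "tz": -0.012, "ax": 0, "ay": 0, "az": 0}
    - {"claw": 0, "tx": 0, "ty": 0, "tz": -0.02, "ax": 0, "ay": 0, "az": 0}
    - {"claw": 0, "tx": 0, "ty": 0, "tz": -0.02, "ax": 0, "ay": 0, "az": 0}
    - {"claw": 0, "tx": 0, "ty": 0, "tz": -0.02, "ax": 0, "ay": 0, "az": 0}
    - {"claw": 0, "tx": 0, "ty": 0, "tz": -0.02, "ax": 0, "ay": 0, "az": 0}
    - {"claw": 0, "tx": 0, "ty": 0, "tz": -0.02, "ax": 0, "ay": 0, "az": 0}
    - {"claw": 0, "tx": 0, "ty": 0, "tz": -0.02, "ax": 0, "ay": 0, "az": 0}
    - {"claw": 0, "tx": 0, "ty": 0, "tz": -0.02, "ax": 0, "ay": 0, "az": 0}
    - {"claw": 0, "tx": 0, "ty": 0, "tz": -0.01, "ax": 0, "ay": 0, "az": 0}

```text
clock: 18.6
tcp_pos: [0.5456, -0.2507, 0.3912]
orientation: [2.269, 2.168, 0.003]
contact_force: [0.1, -0.4, 0.2]
grip_width: 0.0853
gripper_force: 0.0
```

```bash
python3 look.py w5.png rack_handle rack_nose dock_home; python3 - <<'E'
from h import *
save(r.grab_frame('scene'),'s5.png'); a=cv2.imread('pics/s5.png')[225:325,80:200]; b=cv2.imread('pics/w5.png')
b=cv2.resize(b,(533,400),interpolation=cv2.INTER_AREA); a=cv2.resize(a,None,fx=2.2,fy=2.2,interpolation=cv2.INTER_CUBIC); a=cv2.copyMakeBorder(a,0,400-a.shape[0],0,0,cv2.BORDER_CONSTANT)
cv2.imwrite('pics/fin.png',np.hstack([b,a]))
E
```

```text
18.6 [ 0.5456 -0.2507  0.3912] yaw x,y [87.4134 -2.5864] z [ 0.0038 -0.0011 -1.    ] q [-0.2286  0.4474  0.7489  1.7933 -0.3507  1.0343  0.6075]
rack_handle 0.92 [ 0.551  -0.2372  0.069 ] [325. 205.] tool [0.0141 0.0035 0.3222]
rack_nose 0.64 [ 0.5448 -0.3021  0.0054] [321. 255.] tool [-0.0511  0.0001  0.3858]
```

View pics/fin.png

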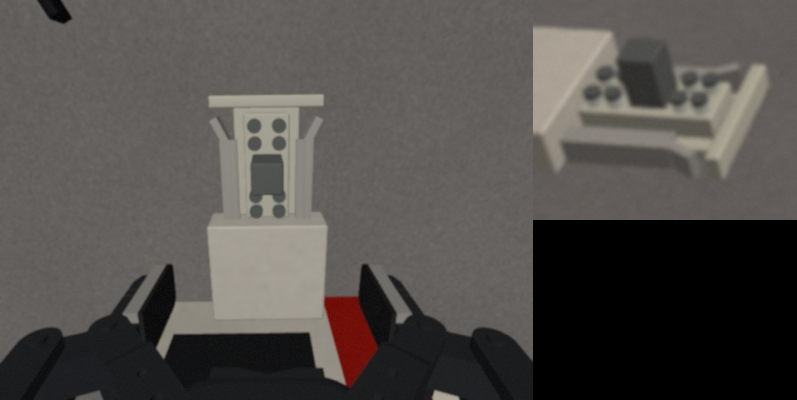

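The final view shows the rack between the rails, upright and released. The handle is at (267,177), the bar outside the mouth at (265,100), and the nose at the deck face at (267,215). One numeric check for a gap: the distance from the bar's rear edge to the deck face should be 132 mm.

```bash
python3 - <<'E'
from h import *
np.set_printoptions(precision=4,suppress=True)
g=cv2.cvtColor(cv2.imread('pics/w5.png'),cv2.COLOR_BGR2GRAY).astype(float); c=cam('wrist')
for u in (262,300,340,378):
    p=g[100:290,u-3:u+4].mean(1); d=np.diff(p)
    print(u,[(100.5+i,round(d[i]),*np.round([ray(c,u,100.5+i,z)[1] for z in(0,.024,.045)],4)) for i in range(1,len(d)-1) if abs(d[i])>6 and abs(d[i])>=abs(d[i-1]) and abs(d[i])>abs(d[i+1])])
E
```

```text
262 [(114.5, 28, np.float64(-0.1675), np.float64(-0.1675), np.float64(-0.1675)), (128.5, -21, np.float64(-0.1792), np.float64(-0.1784), np.float64(-0.1778)), (255.5, 14, np.float64(-0.2986), np.float64(-0.2898), np.float64(-0.2821)), (271.5, 11, np.float64(-0.3156), np.float64(-0.3056), np.float64(-0.2969))]
300 [(113.5, 28, np.float64(-0.1681), np.float64(-0.1681), np.float64(-0.1681)), (126.5, -13, np.float64(-0.179), np.float64(-0.1782), np.float64(-0.1776)), (129.5, 16, np.float64(-0.1815), np.float64(-0.1806), np.float64(-0.1798)), (136.5, 7, np.float64(-0.1875), np.float64(-0.1862), np.float64(-0.185)), (143.5, -15, np.float64(-0.1935), np.float64(-0.1918), np.float64(-0.1903)), (158.5, 17, np.float64(-0.2067), np.float64(-0.2041), np.float64(-0.2018)), (164.5, -15, np.float64(-0.2121), np.float64(-0.2091), np.float64(-0.2065)), (179.5, 17, np.float64(-0.2257), np.float64(-0.2218), np.float64(-0.2184)), (229.5, -6, np.float64(-0.2737), np.float64(-0.2665), np.float64(-0.2603)), (241.5, 12, np.float64(-0.2858), np.float64(-0.2779), np.float64(-0.2709)), (247.5, -10, np.float64(-
[... 875 characters left out ...]
oat64(-0.2618)), (241.5, 13, np.float64(-0.2875), np.float64(-0.2794), np.float64(-0.2724)), (246.5, -15, np.float64(-0.2926), np.float64(-0.2842), np.float64(-0.2769)), (260.5, 13, np.float64(-0.3072), np.float64(-0.2979), np.float64(-0.2896)), (270.5, 11, np.float64(-0.3179), np.float64(-0.3078), np.float64(-0.299))]
378 [(112.5, 28, np.float64(-0.1703), np.float64(-0.1702), np.float64(-0.17)), (126.5, -21, np.float64(-0.182), np.float64(-0.1811), np.float64(-0.1803)), (139.5, 7, np.float64(-0.1932), np.float64(-0.1915), np.float64(-0.19)), (253.5, 17, np.float64(-0.3015), np.float64(-0.2925), np.float64(-0.2846)), (269.5, 11, np.float64(-0.3185), np.float64(-0.3083), np.float64(-0.2995))]
```

The measured distance is about 129–130 mm against the nominal 132 mm. There is no gap within the calibration error, so the rack is fully home. Handing in.

```bash
python3 -c "
from bench import r
print(r.hand_in())"
```

```text
the job is handed in; nothing more can be done
None
```

The long white rack is turned end for end, slid narrow end first between the rails to the back stop and released upright; the square rack was left where it stood, and the job was handed in at about 19 s (no verdict was returned).

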